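# Close a soap tin and slide it under the inspection hood

### The job

Pick up the yellow-handled tamper and press the green lid of the metal tin straight down with it until it is fully home, then stand the tamper upright on the blue board again. Slide the closed tin along the bench under the clear hood until it lies square inside the orange outline and leave it there, without tipping it, bumping the hood or disturbing the other things on the bench.

Things in the scene. Friction and masses are not known exactly. Their poses are not given: they have to be found in the camera images.
- tin: loose flat metal tin, 140 (its x) x 100 (its y) x 45 mm high, 0.25 to 0.5 kg, too wide to grip; origin at the centre of its underside, z up. Its green lid sits inside the rim. It stands on the bench on the -y side of the hood, turned at most about 20 degrees from the base axes. It slides on the steel bench and stops when the push stops
- lid (a joint): how far the tin's lid has been pressed in, m: 0 = standing 8 mm proud of the rim, 0.008 = fully home, flush with the rim. It starts at 0 to 0.001, needs about 8 N to move and stays where it is left
- lid_top (a point): centre of the lid's flat top (green, 130 x 90 mm, white round spot in the middle); 53 mm above the bench when proud, 45 mm when home
- tamper_grip (a point): point on the axis of the loose tamper's yellow handle, 85 mm above the tamper's flat underside. The tamper stands upright: black rubber foot 48 mm across and 18 mm high, narrowing to a straight round handle 26 mm across from 26 to 122 mm height; 0.2 kg. z of the point is the tamper's axis, up
- board: fixed thin blue cutting board on which the tamper stands, 240 (its x) x 200 (its y) x 4 mm; origin at the centre of its underside, on the bench, z up
- mark (a point): centre of the orange outline on the bench, at bench height; its inside measures 164 (x) x 124 mm (y), so the tin fits with 12 mm all round, the tin's 140 mm side along the point's x. Axes are the station's own: +y points into the hood, towards the column. Turned at most about 12 degrees from the base axes
- station: fixed inspection station, origin and axes as mark. Over the outline hangs a clear hood with upright walls, from 85 to 200 mm above the bench, x -110 to 110, y -50 to 110 mm; below it is open to -y and both x sides. White column at x -50 to 50, y 110 to 170 mm, 205 mm high, green lamp on top. No room for an upright gripper; one leaning back about 40 degrees can push the tin in from the -y side
- bar_a: loose soap bar on the blue board, speckled grey-beige, 90 x 60 x 40 mm; origin under its centre; leave alone
- bar_b: loose soap bar, 90 x 65 x 45 mm; origin under its centre; leave alone
- bar_c: loose soap bar, 100 x 60 x 45 mm; origin under its centre; leave alone
- log: loose soap log, 60 x 190 x 55 mm; origin under its centre; leave alone
- bowl: loose pink bowl, 110 mm across, 45 mm high; origin under its centre; leave alone
- jar: loose black jar, 70 mm across, 85 mm high; origin under its centre; leave alone
- bottle: loose white bottle, 60 mm across, 170 mm high; origin under its centre; leave alone
Things that resemble listed ones, but are neither listed nor needed, are in the scene too. What is shaped like the part that bears tamper_grip but pink or purple is not meant.

How it is judged:
By the outcome, as a careful person would: the job done as asked, in the order asked, and still so for the second after the job is handed in, with the robot touching nothing.
It also fails if it takes over 72 s, if anything falls off the work surface, if the arm or the gripper's body presses on something with over 40 N, if the wrist force passes 120 N, or if a joint passes its speed limit or range.

### The arm

A 6-joint arm with a two-finger parallel gripper is mounted at the origin on the work surface. World frame = base frame: x ahead of the robot, y to its left, z up, the work surface at z = 0. Lengths are in m, angles in rad, forces in N, time in s.
With the tool pointing down it reaches from about 0.35 to 0.975 m from the base axis. Payload 4.9 kg.
Tool frame: the origin (TCP) lies midway between the tips of the shut fingers; the grasp point (between the pads) lies ctrl.grip_depth behind it (ctrl.grip_depth is the distance from the TCP to the grasp point, in m); z points along the fingers, y is the line along which they close (so a half turn about z gives the same grasp; the last joint's range is limited). The gripper opens to 85 mm and grips with 20 to 120 N. Pads are 22 mm wide; open, the fingers measure 114 mm over their backs; the gripper's body (76 mm by 85 mm) begins 54 mm behind the grasp point. The pads swing forward as they close: fully open they stand 13 mm farther back than shut.
Start: joints at [-1.246, 0.053, 1.613, -0, 1.476, -0.119], TCP at [0.268, -0.564, 0.231] pointing down, gripper open.
Joint ranges: [-3.01, 3.01], [-1.01, 2.22], [0.06, 2.58], [-1.02, 4.17], [0.09, 2.62], [-3.14, 3.14]. Speed limits (rad/s): [2.57, 2.57, 3.14, 3.14, 3.14, 3.14].

### API

Orientations are given as a rotation vector (axis times angle).
In Python, from station import ctrl, get_image, camera_model gives the robot as it stands. The module is installed in compiled form; this text tells all that it offers.
- The arm moves only by the shell command python3 -m crank 'ROWS' [FORCE]. ROWS is JSON, a list of rows, each a list of 7 numbers: the shift along the tool's x, y, z in mm, then the turn, a rotation vector about the tool's x, y, z in rad, then the opening, from -1 (shut) to 1 (fully open). A call has exactly 10 rows; each row shifts and turns the commanded pose from where the row before left it, along the tool's axes as they then stand; what a row does not reach is not made up. A row lasts 1/12 s, in which the tool goes at most 41.7 mm and 7.16 degrees, less where a joint would pass 70% of its speed; a pose out of reach is approached as far as the arm can. A call with a gripper value outside its range is refused whole. The fingers move at their own pace and stop on an object; FORCE is the grip in N (left out, the last holds). Time passes only in rows, so rows that do not move let the fingers close, or fill a call up. It gives the time, the measured TCP pose, the force, the opening and the grip force at its end, in the units of the state.
- ctrl.get_obs(): the state, without advancing time (a new reading comes with each control period).
- get_image(name): name is "side" or "top"; returns the picture (400x640x3 uint8, red, green, blue); there is no depth.
- camera_model(name): a dict with "vertical_fov" (degrees; the focal length in pixels is half the picture's height over the tangent of half this angle, whatever the lens; pixels are square), "cx", "cy" (the principal point, pixels), "k1" (the pictures are not rectified: a ray, as slopes to the right and down, at radius r is drawn at 1 + k1 r^2 times it, then the intrinsics apply), "R" (3x3) and "t" (3): a world point X has camera coordinates R X + t. Camera axes: x right, y down, z forward; pixel columns grow to the right and rows downward; lengths in m; the calibration is good to about 2 mm. A picture is of the moment at which its call begins. camera_model takes no time and is no camera call.
- ctrl.finish_job(): hands the job in; it is judged then, once.
The state is a dict: "t": time; "q": joint angles; "dq": joint speeds; "effort": joint torques, N m; "tool_pos": TCP position; "tool_rot": TCP orientation; "contact_force": force on the tool from outside, world axes, zero at the start; "wrist_torque": the same for the moment, N m; "opening": finger opening in m; "grip_force": force on a finger pad.
Only numpy, scipy, OpenCV 4.12 (cv2) and the standard library are available. Lean on these libraries where they do the work, as an engineer would, in place of code of your own. Each camera call takes 0.05 s, during which the arm holds its last target. There are 200 camera calls.

## Working session

There is one attempt and no reset: what is moved stays moved. The work goes in short steps, Python scripts to look and compute and a shell command to move; the robot and the scene stay as the last step left them, time stands still between calls to the robot, and variables do not carry over. Pictures are saved under pics/ and viewed, at most 10 in all, crops included, and the job is handed in when it is done.

```bash
mkdir -p pics; cat > h.py <<'E'
import numpy as np, cv2
from station import ctrl, get_image, camera_model
from scipy.spatial.transform import Rotation as Ro
def K(n):
    m=camera_model(n); f=200/np.tan(np.radians(m["vertical_fov"])/2)
    return f,m["cx"],m["cy"],m["k1"],np.array(m["R"]),np.array(m["t"])
def proj(n,X):
    f,cx,cy,k,R,t=K(n); c=R@np.array(X,float)+t; s=c[:2]/c[2]; s=s*(1+k*(s@s)); return s*f+[cx,cy]
def ray(n,p):
    f,cx,cy,k,R,t=K(n); d=(np.array(p,float)-[cx,cy])/f; s=d.copy()
    for _ in range(20): s=d/(1+k*(s@s))
    return -R.T@t, R.T@np.array([s[0],s[1],1])
def onz(n,p,z):
    o,d=ray(n,p); return o+d*(z-o[2])/d[2]
def snap(n,name):
    im=get_image(n); cv2.imwrite(f"pics/{name}.png",im[:,:,::-1]); return im
E
python3 - <<'E'
from h import *
for n in("top","side"):
    snap(n,n+"0"); f,cx,cy,k,R,t=K(n); print(n,f,cx,cy,k,-R.T@t,R[2])
o=ctrl.get_obs();print(o,ctrl.grip_depth)
E
```

```text
top 502.1316087166505 325.02452083769685 198.22918743682783 -0.15635018908862802 [ 0.28208362 -0.11143598  1.68473117] [ 0.16839869  0.00476849 -0.98570743]
side 424.3088034848791 326.3560404147504 206.01397063334628 -0.033345395217563856 [0.28042034 0.71806674 0.929469  ] [ 0.22366889 -0.67096812 -0.70694696]
{'t': 0.1, 'q': array([-1.24600858e+00,  5.33231362e-02,  1.61416850e+00,  1.55909654e-05,
        1.47601309e+00, -1.19033162e-01]), 'dq': array([-0.00017591, -0.00146604, -0.00262658, -0.00077689, -0.00192472,
        0.00120697]), 'effort': array([ 2.31251770e-04, -3.94902849e+01, -3.71364319e+01, -1.08902061e-04,
        3.94660601e-03, -3.56278868e-06]), 'tool_pos': array([ 0.26817264, -0.56390951,  0.23015889]), 'tool_rot': array([-3.06270050e+00, -6.91023287e-01,  2.84024378e-04]), 'contact_force': array([-0.25466298, -0.24955015,  0.92681093]), 'wrist_torque': array([-0.0270633 ,  0.02423772, -0.02422473]), 'grip_force': 0.0, 'opening': 0.0854718871329726} 0.0187
```

View pics/top0.png

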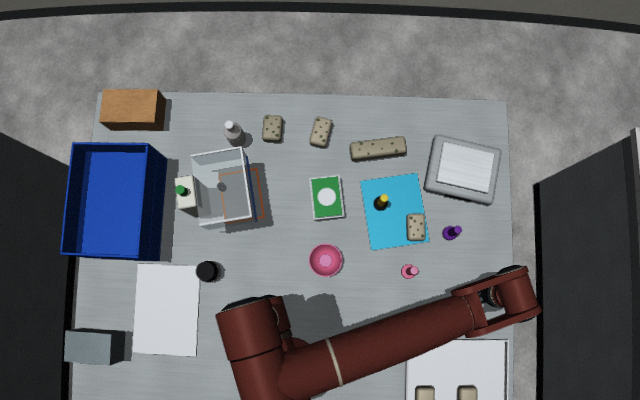

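View pics/side0.png

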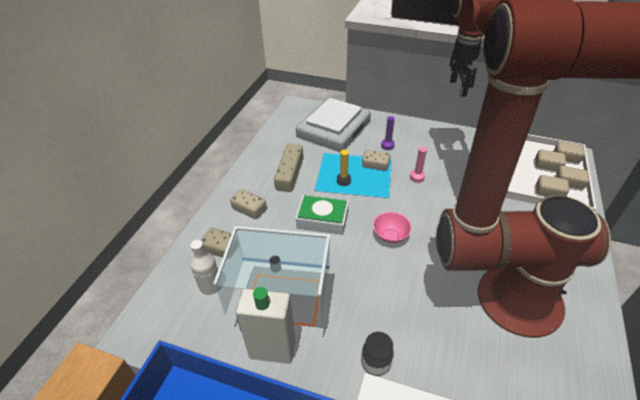

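Top view (image up = +x, left = +y): the tin with the green lid is at (327,197), the hood and orange outline at about (240,193), and the column with its lamp at (184,192). There are three tamper-shaped things: yellow at top (383,202) / side (344,165), purple at top (452,232) and pink at top (409,271). The yellow one on the blue board fits the description. I'll confirm that in a crop while measuring.

```bash
python3 - <<'E'
from h import *
T=cv2.imread("pics/top0.png");S=cv2.imread("pics/side0.png")
hs=lambda a:cv2.cvtColor(a,cv2.COLOR_BGR2HSV)
def big(m):
    c,_=cv2.findContours(m,0,2); return max(c,key=cv2.contourArea)
def sub(m,x0,x1,y0,y1):
    o=np.zeros_like(m);o[y0:y1,x0:x1]=m[y0:y1,x0:x1];return o
def rect(n,c,z):
    P=np.array([onz(n,p,z)[:2] for p in c.reshape(-1,2)],np.float32); r=cv2.minAreaRect((P*1000).astype(np.float32)); return r
g=cv2.inRange(hs(T),(50,100,50),(80,255,255))
for n,I,b in(("top",T,(300,350,165,230)),("side",S,(290,355,185,235))):
    m=sub(cv2.inRange(hs(I),(50,80,40),(85,255,255)),*b);print(n,"lid",rect(n,big(m),.053))
m=sub(cv2.inRange(hs(T),(85,120,100),(100,255,255)),350,440,160,260);print("board",rect("top",big(m),.004))
for n,I,b in(("top",T,(360,410,180,220)),("side",S,(330,360,140,195))):
    m=sub(cv2.inRange(hs(I),(15,120,90),(32,255,255)),*b);c=big(m).reshape(-1,2);print(n,"yel",c.min(0),c.max(0),c.mean(0))
    d=sub(cv2.inRange(hs(I),(0,0,0),(179,255,50)),*b);c=big(d).reshape(-1,2);print(n,"foot",c.min(0),c.max(0),c.mean(0))
for n,I,b in(("top",T,(205,280,155,240)),("side",S,(240,330,265,340))):
    m=sub(cv2.inRange(hs(I),(3,70,60),(18,255,255)),*b);ys,xs=np.nonzero(m);p=np.c_[xs,ys];print(n,"orange",len(p),rect(n,p,0.))
A=cv2.resize(T[140:250,180:460],None,fx=2.8,fy=2.8,interpolation=2)
B=cv2.resize(S[130:340,210:440],None,fx=1.38,fy=1.38)
B=cv2.copyMakeBorder(B,0,0,0,A.shape[1]-B.shape[1],0)
cv2.imwrite("pics/crop1.png",np.vstack([A,B]));print(A.shape,B.shape)
E
```

```text
top lid ((566.8947143554688, -107.38592529296875), (128.3385772705078, 87.92249298095703), 7.97362756729126)
side lid ((567.1522216796875, -101.15437316894531), (127.01777648925781, 89.56428527832031), 7.857413291931152)
board ((532.9866333007812, -339.0259094238281), (238.88348388671875, 198.98297119140625), 9.99109172821045)
top yel [380 194] [387 201] [384.21428571 197.28571429]
top foot [374 197] [387 209] [379.88461538 203.73076923]
side yel [341 149] [347 176] [343.36842105 157.26315789]
side foot [338 181] [338 181] [338. 181.]
top orange 278 ((571.49853515625, 183.85870361328125), (177.91851806640625, 137.15667724609375), 11.483806610107422)
side orange 191 ((572.0787353515625, 187.16783142089844), (175.3103485107422, 134.07330322265625), 11.444548606872559)
(308, 784, 3) (290, 784, 3)
```

View pics/crop1.png

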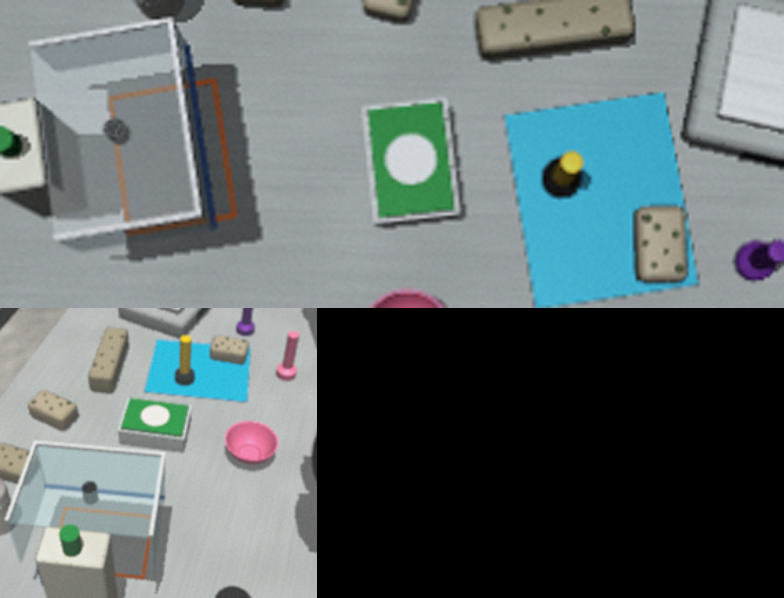

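The crop confirms it: the yellow handle with the black foot on the blue board is the target, with the handle top at about (384,197) in the top picture. The tin is turned about 8° and the mark about 11.5°. Next I'll work out the tamper position and turn the tool.

```bash
cat >> h.py <<'E'
def plan(p,yaw_y=None,lean=0):
    """target TCP p, tool y at yaw (deg) in bench plane, lean deg -> turn (tool rotvec), shift in tool axes before and after turn"""
    o=ctrl.get_obs(); R0=Ro.from_rotvec(o["tool_rot"]); d=(np.array(p)-o["tool_pos"])*1000
    if yaw_y is not None:
        a=np.radians(yaw_y); y=np.array([np.cos(a),np.sin(a),0]); z=np.array([0,0,-1.]); z=Ro.from_rotvec(y*np.radians(lean)).apply(z)
        R1=Ro.from_matrix(np.c_[np.cross(y,z),y,z])
    else: R1=R0
    print("t",round(o["t"],2),"pos",o["tool_pos"].round(4),"F",o["contact_force"].round(1),"open",o["opening"].round(4),"turn",(R0.inv()*R1).as_rotvec().round(3),"shift now",R0.inv().apply(d).round(1),"shift after",R1.inv().apply(d).round(1))
E
python3 - <<'E'
from h import *
print(onz("top",(383.5,197.5),.126),onz("side",(344,149.5),.126),onz("side",(344,185),.01),onz("top",(380.5,203.5),.02))
# triangulate top
o1,d1=ray("top",(383.5,197.5));o2,d2=ray("side",(344,150.5))
s=np.linalg.lstsq(np.c_[d1,-d2],o2-o1,rcond=None)[0];print(o1+d1*s[0],o2+d2*s[1])
plan((.55,-.32,.17),10)
E
python3 -m crank '[[0,0,0,0,0,-0.124,1],[0,0,0,0,0,-0.124,1],[0,0,0,0,0,-0.124,1],[0,0,0,0,0,-0.124,1],[0,0,0,0,0,-0.124,1],[0,0,0,0,0,-0.124,1],[0,0,0,0,0,-0.124,1],[0,0,0,0,0,-0.124,1],[0,0,0,0,0,-0.124,1],[0,0,0,0,0,-0.124,1]]' 60
python3 -c "
from h import *
plan((.55,-.32,.17),10)"
```

```text
[ 0.55579476 -0.2883505   0.126     ] [ 0.56019735 -0.2961734   0.126     ] [ 0.54726621 -0.2632977   0.01      ] [ 0.55364484 -0.29041703  0.02      ]
[ 0.55535349 -0.28806529  0.12851292] [ 0.55775824 -0.28770583  0.12889439]
t: 0.93
tool_pos: [0.2682, -0.5641, 0.2305]
tool_rot: [-2.085, -2.349, -0.001]
contact_force: [-0.3, -0.6, -0.5]
opening: 0.0854
grip_force: 0.0Traceback (most recent call last):
  File "<stdin>", line 6, in <module>
  File "h.py", line 24, in plan
    print("t",round(o["t"],2),"pos",o["tool_pos"].round(4),"F",o["contact_force"].round(1),"open",o["opening"].round(4),"turn",(R0.inv()*R1).as_rotvec().round(3),"shift now",R0.inv().apply(d).round(1),"shift after",R1.inv().apply(d).round(1))
                                                                                                  ^^^^^^^^^^^^^^^^^^
AttributeError: 'float' object has no attribute 'round'
Traceback (most recent call last):
  File "h.py", line 24, in plan
    print("t",round(o["t"],2),"pos",o["tool_pos"].round(4),"F",o["contact_force"].round(1),"open",o["opening"].round(4),"turn",(R0.inv()*R1).as_rotvec().round(3),"shift now",R0.inv().apply(d).round(1),"shift after",R1.inv().apply(d).round(1))
                                                                                                  ^^^^^^^^^^^^^^^^^^
AttributeError: 'float' object has no attribute 'round'
```

```bash
sed -i 's/o\["opening"\].round(4)/round(o["opening"],4)/' h.py; python3 -c "
from h import *
plan((.556,-.289,.17),10)"
```

```text
t 0.93 pos [ 0.2682 -0.5641  0.2305] F [-0.3 -0.6 -0.5] open 0.0854 turn [-0.    -0.001 -0.055] shift now [238.9 318.5  60.8] shift after [220.9 331.2  60.5]
```

```bash
python3 -m crank '[[0,0,0,0,0,-0.055,1],[22,33,0,0,0,0,1],[22,33,0,0,0,0,1],[22,33,0,0,0,0,1],[22,33,0,0,0,0,1],[22,33,0,0,0,0,1],[22,33,0,0,0,0,1],[22,33,0,0,0,0,1],[22,33,0,0,0,0,1],[22,33,0,0,0,0,1]]'
python3 -m crank '[[22,33,0,0,0,0,1],[0,0,20,0,0,0,1],[0,0,20,0,0,0,1],[0,0,20,0,0,0,1],[0,0,0,0,0,0,1],[0,0,0,0,0,0,1],[0,0,0,0,0,0,1],[0,0,0,0,0,0,1],[0,0,0,0,0,0,1],[0,0,0,0,0,0,1]]'
python3 - <<'E'
from h import *
a=snap("top","top1");b=snap("side","side1")
plan((.556,-.289,.070),10)
A=cv2.resize(a[150:270,330:450],(480,480));B=cv2.resize(b[60:210,270:420],(480,480))[:,:310]
cv2.imwrite("pics/crop2.png",np.hstack([A,B])[:,:,::-1])
E
```

```text
t: 1.77
tool_pos: [0.529, -0.3178, 0.2308]
tool_rot: [-2.027, -2.4, 0.0]
contact_force: [0.1, -1.2, -0.2]
opening: 0.0856
grip_force: 0.0
t: 2.6
tool_pos: [0.5574, -0.2929, 0.1728]
tool_rot: [2.026, 2.398, 0.0]
contact_force: [0.7, 0.4, -0.3]
opening: 0.0853
grip_force: 0.0
t 2.7 pos [ 0.5572 -0.2927  0.1722] F [-0.5  0.6  0.3] open 0.0854 turn [ 0.001  0.001 -0.007] shift now [  3.9  -0.7 102.2] shift after [  3.8  -0.5 102.2]
```

View pics/crop2.png

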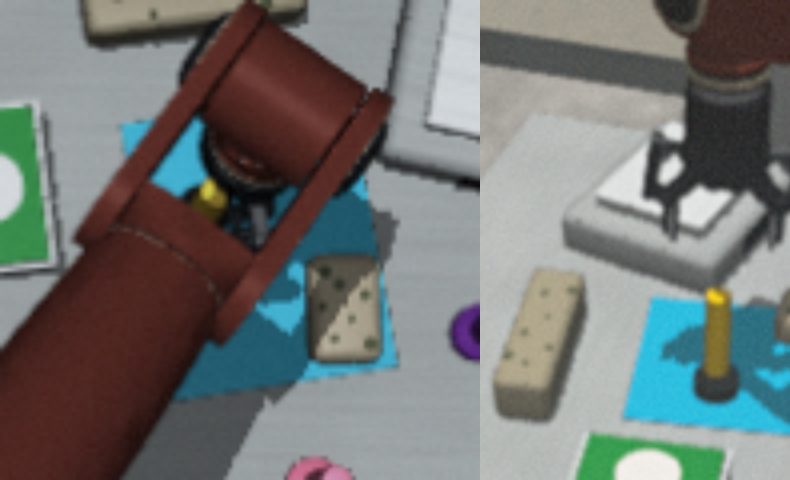

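The top view shows the gripper at about (391,190) beside the handle top at (383,199). In the side view the fingertips are at (330,133) and (362,135), with the handle below at (344,150). I'll check that against projections.

```bash
python3 - <<'E'
from h import *
t=ctrl.get_obs()["tool_pos"]
for z in(.185,.2): print(proj("side",[t[0],t[1],z]))
for y in(-.283,-.289,-.295,-.301): print(y,proj("side",[.556,y,.126]),proj("side",[.556,y,.004]),proj("top",[.556,y,.126]))
a=cv2.imread("pics/side1.png")[135:195,325:365];h=cv2.cvtColor(a,cv2.COLOR_BGR2HSV)
ys,xs=np.nonzero(cv2.inRange(h,(15,120,90),(32,255,255)))
for y in np.unique(ys): print(y+135,xs[ys==y].min()+325,xs[ys==y].max()+325,end="; ")
E
```

```text
[345.1479554  134.56408468]
[345.28858146 130.3885175 ]
-0.283 [344.08769807 152.25719615] [343.10974264 181.95774419] [381.81222596 197.38986198]
-0.289 [344.64312914 151.11450903] [343.63404751 180.79839236] [383.70541019 197.44154656]
-0.295 [345.19510405 149.97894254] [344.15530253 179.64577666] [385.5978688 197.4932222]
-0.301 [345.74365399 148.85043235] [344.67353332 178.4998406 ] [387.48957597 197.54488821]
150 341 344; 151 341 346; 152 341 347; 153 341 347; 154 341 347; 155 342 347; 156 342 347; 157 342 347; 158 341 347; 159 341 347; 160 341 347; 161 341 347; 162 341 346; 163 341 346; 164 341 346; 165 341 346; 166 341 346; 167 341 346; 168 341 346; 169 341 346; 170 341 346; 171 341 346; 172 341 346; 173 341 346; 174 340 346; 175 340 346; 176 341 345; 177 343 343;
```

The position holds, so I'll descend and grip.

```bash
python3 -m crank '[[4,0,10,0,0,0,1],[0,0,15,0,0,0,1],[0,0,15,0,0,0,1],[0,0,15,0,0,0,1],[0,0,15,0,0,0,1],[0,0,15,0,0,0,1],[0,0,15,0,0,0,1],[0,0,2,0,0,0,1],[0,0,0,0,0,0,1],[0,0,0,0,0,0,0]]' 70
python3 -m crank '[[0,0,0,0,0,0,-1],[0,0,0,0,0,0,-1],[0,0,0,0,0,0,-1],[0,0,0,0,0,0,-1],[0,0,0,0,0,0,-1],[0,0,0,0,0,0,-1],[0,0,0,0,0,0,-1],[0,0,0,0,0,0,-1],[0,0,0,0,0,0,-1],[0,0,0,0,0,0,-1]]' 70
```

```text
t: 3.53
tool_pos: [0.5564, -0.2884, 0.0696]
tool_rot: [2.027, 2.4, 0.0]
contact_force: [0.6, 0.1, 1.1]
opening: 0.0755
grip_force: 0.0
t: 4.37
tool_pos: [0.5569, -0.2887, 0.0702]
tool_rot: [2.026, 2.399, 0.001]
contact_force: [1.7, 0.1, 5.1]
opening: 0.0243
grip_force: 68.3
```

```bash
python3 -m crank '[[0,0,-10,0,0,0,-1],[0,0,-20,0,0,0,-1],[0,0,-20,0,0,0,-1],[0,0,-20,0,0,0,-1],[0,0,-10,0,0,0,-1],[15,3.5,0,0,0,0,-1],[25,6,0,0,0,0,-1],[25,6,0,0,0,0,-1],[25,6,0,0,0,0,-1],[25,6,0,0,0,0,-1]]'
python3 -m crank '[[25,6,0,0,0,0,-1],[20,5,0,0,0,0,-1],[15,3,0,0,0,0,-1],[5,0.5,0,0,0,0,-1],[0,0,0,0,0,0,-1],[0,0,0,0,0,0,-1],[0,0,0,0,0,0,-1],[0,0,0,0,0,0,-1],[0,0,0,0,0,0,-1],[0,0,0,0,0,0,-1]]'
python3 - <<'E'
from h import *
b=snap("side","side2");a=snap("top","top2")
plan((.567,-.104,.122))
cv2.imwrite("pics/crop3.png",np.hstack([cv2.resize(b[110:250,270:410],(420,420)),cv2.resize(a[130:250,270:390],(360,420))])[:,:,::-1])
E
```

```text
t: 5.2
tool_pos: [0.5627, -0.1682, 0.1472]
tool_rot: [-2.025, -2.397, 0.001]
contact_force: [-0.7, 0.1, -2.4]
opening: 0.0249
grip_force: 68.7
t: 6.03
tool_pos: [0.5675, -0.1046, 0.1493]
tool_rot: [-2.028, -2.399, 0.0]
contact_force: [1.0, -0.8, -1.8]
opening: 0.0243
grip_force: 68.7
t 6.13 pos [ 0.5676 -0.1044  0.1493] F [-0.3 -0.5 -2.6] open 0.0245 turn [0. 0. 0.] shift now [ 0.5 -0.5 27.3] shift after [ 0.5 -0.5 27.3]
```

View pics/crop3.png

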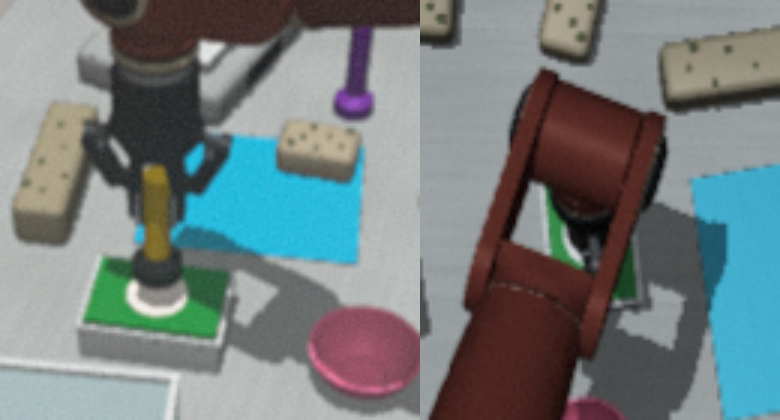

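The tamper hangs upright just above the white spot, at side (323,205). Now I'll press.

```bash
python3 -m crank '[[0,0,10,0,0,0,-1],[0,0,10,0,0,0,-1],[0,0,7,0,0,0,-1],[0,0,2,0,0,0,-1],[0,0,1.5,0,0,0,-1],[0,0,1,0,0,0,-1],[0,0,1,0,0,0,-1],[0,0,0,0,0,0,-1],[0,0,0,0,0,0,-1],[0,0,0,0,0,0,-1]]' 100
python3 -m crank '[[0,0,1,0,0,0,-1],[0,0,1,0,0,0,-1],[0,0,1,0,0,0,-1],[0,0,1,0,0,0,-1],[0,0,0.5,0,0,0,-1],[0,0,0,0,0,0,-1],[0,0,0,0,0,0,-1],[0,0,0,0,0,0,-1],[0,0,0,0,0,0,-1],[0,0,0,0,0,0,-1]]'
```

```text
t: 6.97
tool_pos: [0.5677, -0.104, 0.1174]
tool_rot: [2.027, 2.4, -0.0]
contact_force: [-3.7, 1.1, 4.5]
opening: 0.0244
grip_force: 98.1
t: 7.8
tool_pos: [0.5677, -0.1039, 0.1122]
tool_rot: [2.027, 2.4, 0.0]
contact_force: [-1.1, -0.3, 3.5]
opening: 0.024
grip_force: 98.1
```

```bash
python3 -m crank '[[0,0,0.5,0,0,0,-1],[0,0,0.5,0,0,0,-1],[0,0,0.5,0,0,0,-1],[0,0,0,0,0,0,-1],[0,0,0,0,0,0,-1],[0,0,0,0,0,0,-1],[0,0,0,0,0,0,-1],[0,0,0,0,0,0,-1],[0,0,0,0,0,0,-1],[0,0,0,0,0,0,-1]]'
python3 -m crank '[[0,0,0.5,0,0,0,-1],[0,0,0.5,0,0,0,-1],[0,0,0.5,0,0,0,-1],[0,0,0,0,0,0,-1],[0,0,0,0,0,0,-1],[0,0,0,0,0,0,-1],[0,0,0,0,0,0,-1],[0,0,0,0,0,0,-1],[0,0,0,0,0,0,-1],[0,0,0,0,0,0,-1]]'
```

```text
t: 8.63
tool_pos: [0.5678, -0.104, 0.1112]
tool_rot: [2.027, 2.4, 0.0]
contact_force: [-3.3, -0.4, 5.5]
opening: 0.024
grip_force: 98.4
t: 9.47
tool_pos: [0.5679, -0.104, 0.1112]
tool_rot: [2.027, 2.4, 0.0]
contact_force: [-4.7, 0.6, 11.7]
opening: 0.024
grip_force: 99.0
```

```bash
python3 -m crank '[[0,0,0.7,0,0,0,-1],[0,0,0.7,0,0,0,-1],[0,0,0.7,0,0,0,-1],[0,0,0.7,0,0,0,-1],[0,0,0,0,0,0,-1],[0,0,0,0,0,0,-1],[0,0,0,0,0,0,-1],[0,0,0,0,0,0,-1],[0,0,0,0,0,0,-1],[0,0,0,0,0,0,-1]]'

```

```text
t: 10.3
tool_pos: [0.5682, -0.1041, 0.111]
tool_rot: [2.027, 2.4, -0.0]
contact_force: [-10.7, 3.6, 23.5]
opening: 0.024
grip_force: 100.2
```

```bash
python3 -m crank '[[0,0,-3,0,0,0,-1],[0,0,-5,0,0,0,-1],[0,0,-15,0,0,0,-1],[0,0,-20,0,0,0,-1],[-15,-3.5,0,0,0,0,-1],[-25,-6,0,0,0,0,-1],[-25,-6,0,0,0,0,-1],[-25,-6,0,0,0,0,-1],[-25,-6,0,0,0,0,-1],[-25,-6,0,0,0,0,-1]]'
python3 -m crank '[[-20,-5,0,0,0,0,-1],[-15,-3,0,0,0,0,-1],[-5,-0.5,0,0,0,0,-1],[0,0,15,0,0,0,-1],[0,0,20,0,0,0,-1],[0,0,20,0,0,0,-1],[0,0,13,0,0,0,-1],[0,0,5,0,0,0,-1],[0,0,0,0,0,0,-1],[0,0,0,0,0,0,-1]]'
python3 -c "
from h import *
plan((.5565,-.2887,.0705),10)"
```

```text
t: 11.13
tool_pos: [0.5575, -0.2484, 0.1479]
tool_rot: [-2.027, -2.399, -0.0]
contact_force: [0.3, 0.5, -1.9]
opening: 0.0245
grip_force: 98.3
t: 11.97
tool_pos: [0.5567, -0.2882, 0.0769]
tool_rot: [2.026, 2.4, 0.0]
contact_force: [1.2, -0.4, -1.5]
opening: 0.0241
grip_force: 98.2
t 11.97 pos [ 0.5567 -0.2882  0.0769] F [ 1.2 -0.4 -1.5] open 0.0241 turn [ 0.     0.    -0.006] shift now [-0.4 -0.2  6.4] shift after [-0.4 -0.2  6.4]
```

```bash
python3 -m crank '[[0,0,2,0,0,0,-1],[0,0,2,0,0,0,-1],[0,0,1.5,0,0,0,-1],[0,0,0.7,0,0,0,-1],[0,0,0.5,0,0,0,-1],[0,0,0.5,0,0,0,-1],[0,0,0,0,0,0,-1],[0,0,0,0,0,0,-1],[0,0,0,0,0,0,-1],[0,0,0,0,0,0,-1]]' 20
```

```text
t: 12.8
tool_pos: [0.5565, -0.2887, 0.0703]
tool_rot: [2.027, 2.4, -0.0]
contact_force: [-1.4, 1.7, 6.8]
opening: 0.0241
grip_force: 98.9
```

It is standing, but at this spot it would foul the gripper when that leans back behind the tin. I'll move it to a clear part of the board, about (0.585, -0.385).

```bash
python3 -m crank '[[0,0,-10,0,0,0,-1],[0,0,-20,0,0,0,-1],[0,0,-20,0,0,0,-1],[-20,2.3,0,0,0,0,-1],[-20,2.3,0,0,0,0,-1],[-20,2.3,0,0,0,0,-1],[-20,2.3,0,0,0,0,-1],[-20,2.1,0,0,0,0,-1],[0,0,0,0,0,0,-1],[0,0,0,0,0,0,-1]]' 98
python3 -m crank '[[0,0,15,0,0,0,-1],[0,0,15,0,0,0,-1],[0,0,10,0,0,0,-1],[0,0,5,0,0,0,-1],[0,0,2.5,0,0,0,-1],[0,0,1.5,0,0,0,-1],[0,0,1,0,0,0,-1],[0,0,0,0,0,0,-1],[0,0,0,0,0,0,-1],[0,0,0,0,0,0,-1]]'
```

```text
t: 13.63
tool_pos: [0.584, -0.3858, 0.1188]
tool_rot: [-2.028, -2.399, -0.0]
contact_force: [0.1, 1.1, -2.3]
opening: 0.024
grip_force: 98.2
t: 14.47
tool_pos: [0.584, -0.3845, 0.0703]
tool_rot: [-2.026, -2.399, -0.0]
contact_force: [-1.8, 3.1, 5.9]
opening: 0.0242
grip_force: 99.2
```

```bash
python3 -m crank '[[0,0,0,0,0,0,-0.2],[0,0,0,0,0,0,0],[0,0,0,0,0,0,0.3],[0,0,0,0,0,0,0.6],[0,0,0,0,0,0,0.6],[0,0,0,0,0,0,0.6],[0,0,0,0,0,0,0.6],[0,0,-10,0,0,0,0.6],[0,0,-20,0,0,0,0.6],[0,0,-20,0,0,0,0.6]]'
python3 -m crank '[[0,0,-30,0,0,0,1],[0,0,-30,0,0,0,1],[0,0,-30,0,0,0,1],[30,0,0,0,0.12,0,1],[0,0,0,0,0.12,0,1],[0,0,0,0,0.12,0,1],[0,0,0,0,0.12,0,1],[0,0,0,0,0.12,0,1],[0,0,0,0,0.1,0,1],[0,0,0,0,0,0,1]]'
python3 - <<'E'
from h import *
b=snap("side","side3");a=snap("top","top3")
plan((.58,-.20,.12),8,40)
cv2.imwrite("pics/crop4.png",np.hstack([cv2.resize(b[60:260,240:440],(400,400)),cv2.resize(a[120:270,290:440],(400,400))])[:,:,::-1])
E
```

```text
t: 15.3
tool_pos: [0.5835, -0.3846, 0.1192]
tool_rot: [-2.026, -2.398, 0.0]
contact_force: [0.8, -0.2, 0.2]
opening: 0.0682
grip_force: 0.0
t: 16.13
tool_pos: [0.5779, -0.3575, 0.2055]
tool_rot: [-1.64, -1.934, -0.6]
contact_force: [0.6, 0.3, -1.7]
opening: 0.0855
grip_force: 0.0
t 16.23 pos [ 0.5789 -0.356   0.2084] F [0.6 0.  0.5] open 0.0855 turn [-0.018 -0.001  0.021] shift now [ 60.7  27.1 166.6] shift after [ 61.4  22.8 166.9]
```

View pics/crop4.png

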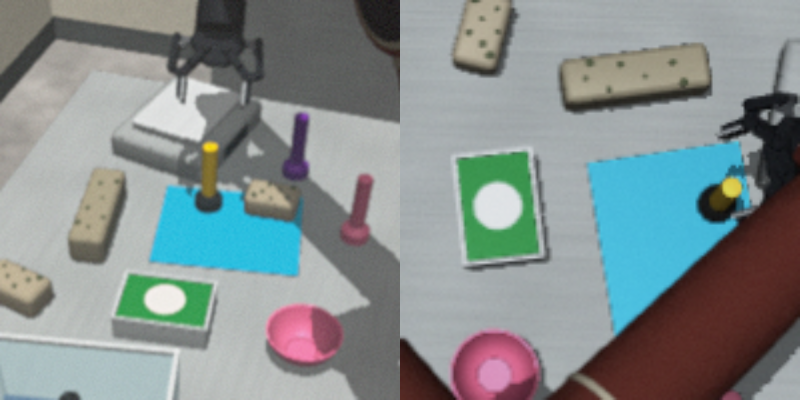

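The tamper stands upright on the board at side crop (208,180) and the lid looks flush. I'll remeasure the tin and mark and plan the pre-push pose.

```bash
cat >> h.py <<'E'
def tin(n,I,z=.045,b=None):
    m=cv2.inRange(cv2.cvtColor(I,cv2.COLOR_RGB2HSV),(50,80,40),(85,255,255)); o=np.zeros_like(m);x0,x1,y0,y1=b;o[y0:y1,x0:x1]=m[y0:y1,x0:x1]
    c=max(cv2.findContours(o,0,2)[0],key=cv2.contourArea)
    return cv2.minAreaRect(np.array([onz(n,p,z)[:2]*1000 for p in c.reshape(-1,2)],np.float32))
E
python3 - <<'E'
from h import *
for n,b in(("top",(300,350,165,230)),("side",(290,355,185,235))):
    I=cv2.imread(f"pics/{n}3.png")[:,:,::-1].copy()
    for z in (.045,.053): print(n,z,tin(n,I,z,b))
c=np.array([.567,-.105]);a=np.radians(8)
f=c-.05*np.array([-np.sin(a),np.cos(a)]);print("face",f)
p=f-.03*np.array([-np.sin(a),np.cos(a)]);
plan((p[0],p[1],.12),8,42);plan((p[0],p[1],.006),8,42)
E
```

```text
top 0.045 ((567.6644897460938, -107.05781555175781), (128.5466766357422, 87.56922149658203), 7.972114086151123)
top 0.053 ((566.2711791992188, -107.07916259765625), (127.91952514648438, 87.1419677734375), 7.972109794616699)
side 0.045 ((568.0269775390625, -103.97767639160156), (126.82176971435547, 86.18485260009766), 7.6156744956970215)
side 0.053 ((565.4256591796875, -96.54229736328125), (125.67472839355469, 85.40531921386719), 7.615625858306885)
face [ 0.57395866 -0.1545134 ]
t 16.23 pos [ 0.5789 -0.356   0.2084] F [0.6 0.  0.5] open 0.0855 turn [-0.019  0.034  0.02 ] shift now [ 72.8  27.9 176.8] shift after [ 67.3  23.1 179.6]
t 16.23 pos [ 0.5789 -0.356   0.2084] F [0.6 0.  0.5] open 0.0855 turn [-0.019  0.034  0.02 ] shift now [ -0.6  28.  264. ] shift after [ -8.9  23.1 264.3]
```

```bash
python3 -m crank '[[0,0,0,-0.019,-0.07,0.02,1],[0,0,0,0,-0.07,0,1],[0,0,0,0,0,0,1],[0,0,0,0,0,0,1],[0,0,0,0,0,0,1],[0,0,0,0,0,0,1],[0,0,0,0,0,0,1],[0,0,0,0,0,0,1],[0,0,0,0,0,0,1],[0,0,0,0,0,0,1]]'
python3 - <<'E'
from h import *
a=np.radians(8);f=np.array([.5750,-.155]);n=np.array([-np.sin(a),np.cos(a)])
p=f-.018*n
plan((*p,.10),8,30);plan((*p,.01),8,30)
E
```

```text
t: 17.07
tool_pos: [0.579, -0.3557, 0.2089]
tool_rot: [-1.753, -2.02, -0.507]
contact_force: [0.2, 0.2, 0.2]
opening: 0.0856
grip_force: 0.0
t 17.07 pos [ 0.579  -0.3557  0.2089] F [0.2 0.2 0.2] open 0.0856 turn [ 0.002 -0.037  0.002] shift now [ 95.6  23.9 188.7] shift after [102.6  24.  185. ]
t 17.07 pos [ 0.579  -0.3557  0.2089] F [0.2 0.2 0.2] open 0.0856 turn [ 0.002 -0.037  0.002] shift now [ 47.8  23.7 264.9] shift after [ 57.6  24.  262.9]
```

```bash
python3 -m crank '[[0,0,0,0,-0.037,0,1],[17,4,30,0,0,0,1],[17,4,31,0,0,0,1],[17,4,31,0,0,0,1],[17,4,31,0,0,0,1],[17,4,31,0,0,0,1],[17,4,31,0,0,0,1],[0,0,0,0,0,0,1],[0,0,0,0,0,0,1],[0,0,0,0,0,0,1]]'
python3 - <<'E'
from h import *
a=np.radians(8);f=np.array([.5750,-.155]);n=np.array([-np.sin(a),np.cos(a)])
p=f-.018*n
plan((*p,.012),8,30)
E
python3 -m crank '[[-8,0,15,0,0,0,1],[-10,0,16,0,0,0,1],[-10,0,17,0,0,0,1],[-8,0,14,0,0,0,1],[-5,0,9,0,0,0,1],[-2,0,4,0,0,0,1],[0,0,0,0,0,0,1],[0,0,0,0,0,0,1],[0,0,0,0,0,0,1],[0,0,0,0,0,0,1]]'
python3 - <<'E'
from h import *
a=np.radians(8);f=np.array([.5750,-.155]);n=np.array([-np.sin(a),np.cos(a)])
p=f-.018*n
plan((*p,.011),8,30)
b=snap("side","side4");a=snap("top","top4")
cv2.imwrite("pics/crop5.png",np.hstack([cv2.resize(b[90:260,250:420],(400,400)),cv2.resize(a[120:270,290:440],(400,400))])[:,:,::-1])
E
```

```text
t: 17.9
tool_pos: [0.5783, -0.1737, 0.1006]
tool_rot: [-1.776, -2.047, -0.478]
contact_force: [-0.1, -1.2, 1.1]
opening: 0.0856
grip_force: 0.0
t 17.9 pos [ 0.5783 -0.1737  0.1006] F [-0.1 -1.2  1.1] open 0.0856 turn [0.002 0.001 0.002] shift now [-43.3  -0.9  77.3] shift after [-43.4  -0.6  77.2]
t: 18.73
tool_pos: [0.5788, -0.1734, 0.0149]
tool_rot: [-1.776, -2.048, -0.479]
contact_force: [0.2, -0.1, -0.1]
opening: 0.0854
grip_force: 0.0
t 18.73 pos [ 0.5788 -0.1734  0.0149] F [ 0.2 -0.1 -0.1] open 0.0854 turn [0.003 0.002 0.003] shift now [-1.3 -1.3  3.7] shift after [-1.3 -1.2  3.7]
```

View pics/crop5.png

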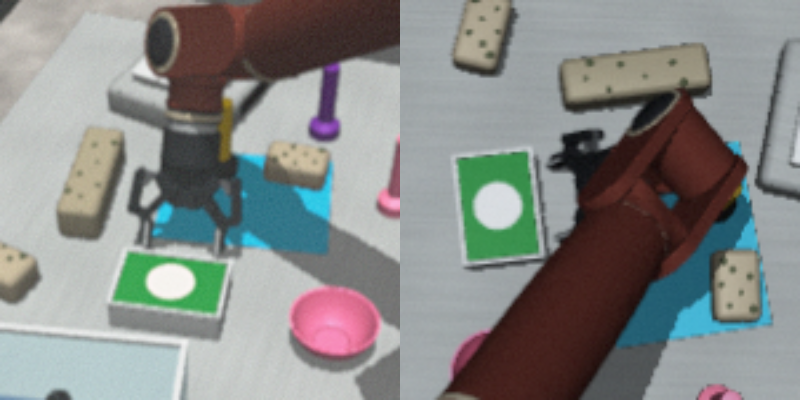

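The gripper stands square behind the tin with both fingertips facing its -y side, and everything else is undisturbed. I'll lower 4 mm and start pushing.

```bash
python3 -m crank '[[-2,-1,3.5,0,0,0,1],[5.2,0.8,3,0,0,0,1],[5.2,0.8,3,0,0,0,1],[5.2,0.8,3,0,0,0,1],[5.2,0.8,3,0,0,0,1],[5.2,0.8,3,0,0,0,1],[5.2,0.8,3,0,0,0,1],[5.2,0.8,3,0,0,0,1],[5.2,0.8,3,0,0,0,1],[5.2,0.8,3,0,0,0,1]]'
python3 -m crank '[[5.2,0.8,3,0,0,0,1],[5.2,0.8,3,0,0,0,1],[5.2,0.8,3,0,0,0,1],[5.2,0.8,3,0,0,0,1],[5.2,0.8,3,0,0,0,1],[5.2,0.8,3,0,0,0,1],[5.2,0.8,3,0,0,0,1],[5.2,0.8,3,0,0,0,1],[0,0,0,0,0,0,1],[0,0,0,0,0,0,1]]'
python3 - <<'E'
from h import *
b=snap("side","side5");a=snap("top","top5")
print(tin("side",b,.045,(270,355,195,260)));print(tin("top",a,.045,(260,345,165,230)))
plan((.58,0,.011),8,42)
E
```

```text
t: 19.67
tool_pos: [0.5765, -0.1179, 0.0095]
tool_rot: [-1.775, -2.046, -0.478]
contact_force: [0.4, -2.1, -1.1]
opening: 0.0858
grip_force: 0.7
t: 20.5
tool_pos: [0.5762, -0.0694, 0.0098]
tool_rot: [-1.774, -2.046, -0.478]
contact_force: [0.1, 0.4, -0.4]
opening: 0.0853
grip_force: 0.0
((567.1773071289062, -16.516517639160156), (127.0694580078125, 83.78491973876953), 7.438708782196045)
((566.924072265625, -17.641204833984375), (128.44241333007812, 87.50994110107422), 8.073943138122559)
t 20.6 pos [ 0.5763 -0.07    0.0098] F [ 0.5 -0.4  1. ] open 0.0853 turn [0.002 0.21  0.002] shift now [60.2 13.4 33.4] shift after [51.9 13.4 45.1]
```

```bash
python3 -m crank '[[5.1,1,3,0,0.021,0,1],[5.1,1,3.1,0,0.021,0,1],[5,1,3.2,0,0.021,0,1],[4.9,1,3.3,0,0.021,0,1],[4.9,1,3.4,0,0.021,0,1],[4.8,1,3.5,0,0.021,0,1],[4.8,1,3.6,0,0.021,0,1],[4.7,1,3.7,0,0.021,0,1],[4.6,1,3.8,0,0.021,0,1],[4.5,1,3.9,0,0.021,0,1]]'
python3 -m crank '[[4.4,1,4,0.004,0,-0.0045,1],[4.4,1,4,0.004,0,-0.0045,1],[4.4,1,4,0.004,0,-0.0045,1],[4.4,1.1,4,0.004,0,-0.0045,1],[4.4,1.1,4,0.004,0,-0.0045,1],[4.4,1.1,4,0.004,0,-0.0045,1],[4.4,1.2,4,0.004,0,-0.0045,1],[4.4,1.2,4,0.004,0,-0.0045,1],[4.4,1.2,4,0.004,0,-0.0045,1],[0,0,0,0.004,0,-0.0045,1]]'
python3 - <<'E'
from h import *
b=snap("side","side6");a=snap("top","top6")
print(tin("side",b,.045,(260,355,205,290)));print(tin("top",a,.045,(215,330,165,230)))
plan((.582,.137,.011),11.5,42)
cv2.imwrite("pics/crop6.png",np.hstack([cv2.resize(b[140:340,210:410],(400,400)),cv2.resize(a[120:270,190:340],(400,400))])[:,:,::-1])
E
```

```text
t: 21.43
tool_pos: [0.5778, -0.0091, 0.0095]
tool_rot: [-1.647, -1.899, -0.637]
contact_force: [0.0, -3.9, 2.6]
opening: 0.0853
grip_force: 1.9
t: 22.27
tool_pos: [0.5784, 0.0461, 0.0093]
tool_rot: [-1.583, -1.943, -0.612]
contact_force: [0.6, 0.3, -0.6]
opening: 0.0853
grip_force: 0.0
((571.5798950195312, 75.462890625), (122.57249450683594, 43.238285064697266), 11.14778995513916)
((566.4683227539062, 91.40313720703125), (128.70225524902344, 86.73978424072266), 11.305404663085938)
t 22.37 pos [0.5788 0.0452 0.0095] F [-0.1 -0.   0.1] open 0.0852 turn [ 0.002 -0.     0.003] shift now [67.3 21.5 58.7] shift after [67.4 21.4 58.6]
```

View pics/crop6.png

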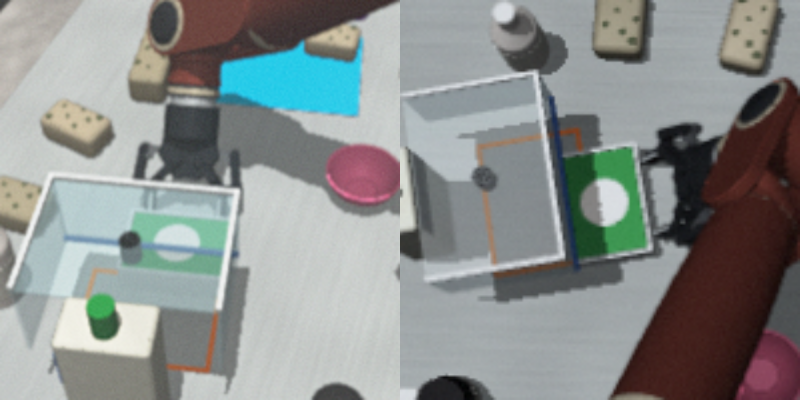

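The tin is at 11.3°, half under the hood and straight, centred at about (0.567, 0.093). The gripper is clear of the hood and 92 mm remain. I'll do most of that, then look.

```bash
python3 -m crank '[[4.1,1.5,3.7,0,0,0,1],[4.1,1.5,3.7,0,0,0,1],[4.1,1.5,3.7,0,0,0,1],[4.1,1.5,3.7,0,0,0,1],[4.1,1.5,3.7,0,0,0,1],[4.1,1.5,3.7,0,0,0,1],[4.1,1.5,3.7,0,0,0,1],[4.1,1.5,3.7,0,0,0,1],[4.1,1.5,3.7,0,0,0,1],[0,0,0,0,0,0,1]]'
python3 -m crank '[[4.1,1.5,3.7,0,0,0,1],[4.1,1.5,3.7,0,0,0,1],[4.1,1.5,3.7,0,0,0,1],[4.1,1.5,3.7,0,0,0,1],[0,0,0,0,0,0,1],[0,0,0,0,0,0,1],[0,0,0,0,0,0,1],[0,0,0,0,0,0,1],[0,0,0,0,0,0,1],[0,0,0,0,0,0,1]]'
python3 - <<'E'
from h import *
b=snap("side","side7");a=snap("top","top7")
plan((.584,.1375,.011),11.5,42)
cv2.imwrite("pics/crop7.png",np.hstack([cv2.resize(b[190:340,240:350],(330,450)),cv2.resize(a[135:247,180:292],(450,450))])[:,:,::-1])
E
```

```text
t: 23.2
tool_pos: [0.5819, 0.0975, 0.0093]
tool_rot: [-1.584, -1.943, -0.612]
contact_force: [0.6, -0.1, 0.4]
opening: 0.0855
grip_force: 0.0
t: 24.03
tool_pos: [0.5836, 0.1189, 0.0092]
tool_rot: [-1.586, -1.942, -0.612]
contact_force: [0.5, -0.5, 0.2]
opening: 0.0855
grip_force: 0.0
t 24.13 pos [0.5836 0.1189 0.0092] F [-0.7  0.3  0.4] open 0.0857 turn [0.002 0.    0.002] shift now [14.7  4.1 10.9] shift after [14.7  4.1 10.9]
```

View pics/crop7.png

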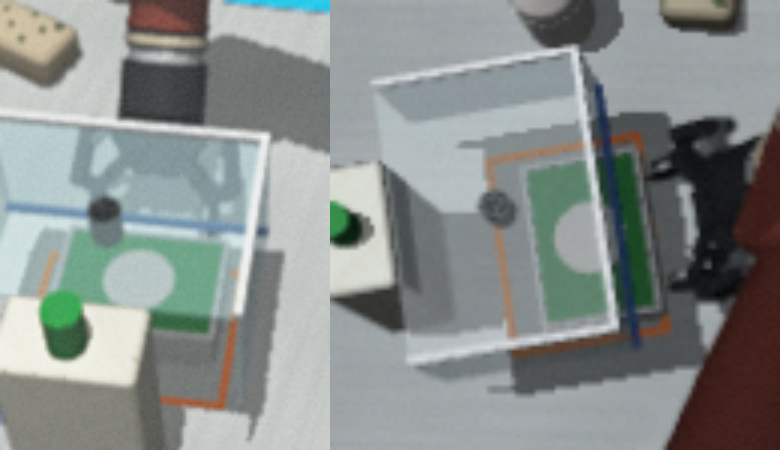

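The tin is mostly inside the outline, square, with about 18 mm left to go; top crop lid corners are about (530,168) to (655,305) and the outline is (487,160) to (668,325). I'll measure through the hood with a looser mask.

```bash
cat >> h.py <<'E'
def tin2(n,I,b):
    x0,x1,y0,y1=b; a=I[y0:y1,x0:x1].astype(int); m=((a[...,1]-a[...,0]>25)&(a[...,1]-a[...,2]>12)).astype(np.uint8)
    c=max(cv2.findContours(cv2.morphologyEx(m,cv2.MORPH_CLOSE,np.ones((5,5))),0,2)[0],key=cv2.contourArea)+np.array([x0,y0])
    return cv2.minAreaRect(np.array([onz(n,p,.045)[:2]*1000 for p in c.reshape(-1,2)],np.float32))
E
python3 - <<'E'
from h import *
a=cv2.imread("pics/top7.png")[:,:,::-1];b=cv2.imread("pics/side7.png")[:,:,::-1]
print(tin2("top",a,(300-95,290,165,230)),tin2("side",b,(255,330,262,305)))
E
```

```text
((570.3832397460938, 166.00286865234375), (127.06238555908203, 88.35063171386719), 11.779491424560547) ((573.4168090820312, 181.19671630859375), (138.62747192382812, 112.00968170166016), 11.849669456481934)
```

```bash
python3 -m crank '[[3,1,2.7,0,0,0,1],[3,1,2.7,0,0,0,1],[3,1,2.7,0,0,0,1],[2.5,1,2.2,0,0,0,1],[1.5,0.6,1.3,0,0,0,1],[0,0,0,0,0,0,1],[0,0,0,0,0,0,1],[0,0,0,0,0,0,1],[0,0,0,0,0,0,1],[0,0,0,0,0,0,1]]'
python3 - <<'E'
from h import *
b=snap("side","side8");a=snap("top","top8")
print(tin2("top",a,(205,290,165,230)))
m=cv2.inRange(cv2.cvtColor(a,cv2.COLOR_RGB2HSV),(3,70,60),(18,255,255));ys,xs=np.nonzero(m[155:240,205:273]);print(cv2.minAreaRect(np.array([onz("top",(x+205,y+155),0)[:2]*1000 for x,y in zip(xs,ys)],np.float32)))
E
```

```text
t: 24.97
tool_pos: [0.5846, 0.1369, 0.0094]
tool_rot: [-1.585, -1.943, -0.612]
contact_force: [-0.1, -0.7, 1.1]
opening: 0.0855
grip_force: 0.0
((570.0326538085938, 187.0963897705078), (127.31143951416016, 79.98878479003906), 11.579058647155762)
((535.9461669921875, 166.76795959472656), (253.77609252929688, 156.8675537109375), 11.915809631347656)
```

```bash
python3 -m crank '[[-4,0,-3.6,0,0,0,1],[-15,0,-13,0,0,0,1],[-15,0,-13,0,0,0,1],[-15,0,-13,0,0,0,1],[-15,0,-13,0,0,0,1],[0,0,-30,0,0,0,1],[0,0,-30,0,0,0,1],[0,0,-30,0,0,0,1],[0,0,0,0,0,0,1],[0,0,0,0,0,0,1]]'
python3 - <<'E'
from h import *
b=snap("side","side9");a=snap("top","top9")
print(tin2("top",a,(205,290,165,230)))
cv2.imwrite("pics/crop9.png",np.hstack([cv2.resize(b[110:345,200:400],(340,400)),cv2.resize(a[135:247,180:292],(450,400))])[:,:,::-1])
E
```

```text
t: 25.9
tool_pos: [0.6149, -0.007, 0.0764]
tool_rot: [-1.588, -1.945, -0.615]
contact_force: [0.1, -0.3, -0.7]
opening: 0.0855
grip_force: 0.0
((570.02294921875, 187.11424255371094), (127.54290771484375, 80.46769714355469), 11.304024696350098)
```

View pics/crop9.png

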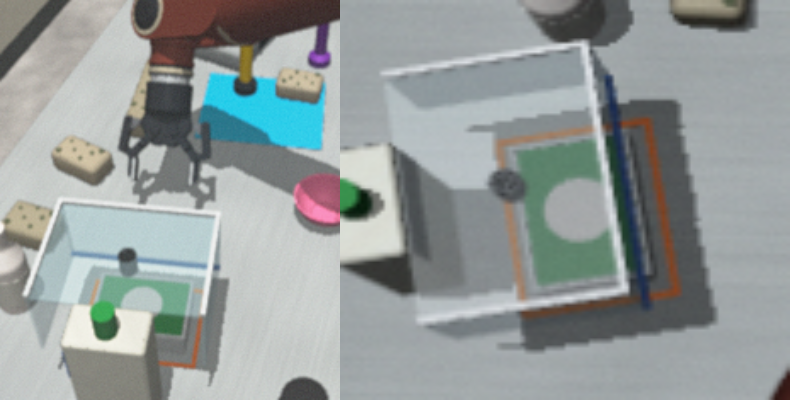

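```bash
python3 - <<'E'
from h import *
print(onz("top",(239,193.8),.045))
a=np.radians(11.5);M=np.array([.5715,.184])
for n in("top9","top0"):
    I=cv2.imread(f"pics/{n}.png");
for s in((-1,-1),(1,-1),(1,1),(-1,1)):
    R=np.array([[np.cos(a),-np.sin(a)],[np.sin(a),np.cos(a)]])
    print(s,"rim",proj("top",[*(M+R@(np.array(s)*[.07,.05])),.045]).round(1),"inner outline",proj("top",[*(M+R@(np.array(s)*[.082,.062])),0]).round(1))
I=cv2.imread("pics/top9.png")[150:240,215:275]
J=cv2.resize(I,(720,1080)[:1]+(600,),interpolation=cv2.INTER_CUBIC) if 0 else I
for r in (180,195,210): # row profile across the tin
    print(r,[(215+i,*I[r-150,i]) for i in range(2,52) if i<14 or i>30])
E
```

```text
[0.56929329 0.1835607  0.045     ]
(-1, -1) rim [256.8 211.1] inner outline [262.6 215.8]
(1, -1) rim [250.6 170.4] inner outline [255.4 169.4]
(1, 1) rim [221.4 175.5] inner outline [220.2 175.5]
(-1, 1) rim [227.1 216.2] inner outline [226.7 222. ]
180 [(217, np.uint8(199), np.uint8(195), np.uint8(187)), (218, np.uint8(195), np.uint8(192), np.uint8(184)), (219, np.uint8(136), np.uint8(149), np.uint8(170)), (220, np.uint8(103), np.uint8(127), np.uint8(157)), (221, np.uint8(133), np.uint8(137), np.uint8(138)), (222, np.uint8(150), np.uint8(148), np.uint8(141)), (223, np.uint8(157), np.uint8(153), np.uint8(147)), (224, np.uint8(125), np.uint8(143), np.uint8(109)), (225, np.uint8(111), np.uint8(132), np.uint8(93)), (226, np.uint8(105), np.uint8(127), np.uint8(88)), (227, np.uint8(106), np.uint8(130), np.uint8(90)), (228, np.uint8(109), np.uint8(132), np.uint8(93)), (246, np.uint8(184), np.uint8(180), np.uint8(176)), (247, np.uint8(44), np.uint8(61), np.uint8(31)), (248, np.uint8(47), np.uint8(62), np.uint8(32)), (249, np.uint8(63), np.uint8(52), np.uint8(28)), (250, np.uint8(79), np.ui
[... 3466 characters left out ...]
nt8(42)), (253, np.uint8(62), np.uint8(59), np.uint8(38)), (254, np.uint8(77), np.uint8(43), np.uint8(24)), (255, np.uint8(91), np.uint8(71), np.uint8(60)), (256, np.uint8(120), np.uint8(118), np.uint8(113)), (257, np.uint8(85), np.uint8(81), np.uint8(79)), (258, np.uint8(61), np.uint8(59), np.uint8(56)), (259, np.uint8(82), np.uint8(83), np.uint8(79)), (260, np.uint8(86), np.uint8(85), np.uint8(81)), (261, np.uint8(71), np.uint8(77), np.uint8(92)), (262, np.uint8(34), np.uint8(66), np.uint8(125)), (263, np.uint8(54), np.uint8(73), np.uint8(123)), (264, np.uint8(80), np.uint8(81), np.uint8(76)), (265, np.uint8(83), np.uint8(82), np.uint8(78)), (266, np.uint8(85), np.uint8(83), np.uint8(81))]
```

The tin sits within about 2 mm of the outline's centre and is square. The tamper is standing on the board and the robot is clear of everything, so I'll hand in.

```bash
python3 -c "
from station import ctrl
print(ctrl.finish_job())"
```

```text
the job is handed in; nothing more can be done
None
```

I pressed the lid fully home, stood the tamper upright on the blue board (about 0.1 m from its old spot, to clear the gripper's path), slid the closed tin square into the orange outline to within about 2 mm of centre, and handed the job in at about 26 s.

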